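Find the hidden catch and open the cutter magazine

TASK

The cutter magazine is shut, and its hidden catch is one of the four look-alike dark grey tiles sunk in the rail along its front: gently feel across the tiles with a closed fingertip for the one that gives, and press it in until the cover springs ajar. Then push the cover up and over with a fingertip until it rests all the way back on its stop, and let go. Do not grip or pick up anything, never press or push hard, and leave the things that lie about where they are.

Things in the scene. Friction and masses are not known exactly. Their poses are not given: they have to be found in the camera images.
- magazine: Grey metal cutter magazine bolted to the bench, 140 mm deep (its x), 200 mm wide (its y; 230 mm over the bolting ears), 66 mm high with its 6 mm feet. It does not move. Origin: centre of its underside, 6 mm above the bench; x points from its front (the robot's side) to its hinge, y to the left, z up. Its cover lies on top behind the front rail of dark grey tiles.
- rail (a point): Middle of the front rail (magazine x = -53 mm, y = 0), level with the ribs, 66 mm above the bench. Four bays with dark grey tiles 34 mm deep (x) and 42 mm wide (y), centred at y = -69, -23, 23 and 69 mm from here; tile tops lie 2 mm below the 3 mm wide ribs between the bays, 64 mm above the bench. No rim at the front. Three tiles are rigid blanks, one (in any bay) is the catch's key.
- catch (a joint): Travel of the catch's key tile in m: 0 at rest, 0.006 fully pressed. It looks just like the blanks but sinks straight down against a spring (about 1 N at first, 5 N at the bottom), frees the cover when about 4 mm down, and springs back when released. A finger that also stands on the cover, which begins 2 mm behind the tiles, holds the cover shut.
- cover (a joint): Angle of the cover in rad: 0 closed (top 66 mm above the bench), about 0.95 when the catch has freed it and a spring plunger has kicked it ajar, 2.0 back on its stop. It moves easily (about 0.15 kg): let go short of upright (1.57) it falls back to about 0.95, let go past about 1.7 it falls on to its stop.
- cover_edge (a point): Middle of the cover's front edge (the edge towards the robot), half way through its 5 mm thickness. The cover is an aluminium frame with a clear window, 200 mm wide; the edge is 98 mm from the hinge axis.
- cover_hinge (a point): Middle of the cover's hinge axis, which runs along the magazine's y at x = 64 mm, 62 mm above the bench.
- workpiece_a: Pale cast open-box workpiece, 60 x 110 x 28 mm, loose, on the cardboard left of the magazine. Origin: centre of its underside. To be left alone.
- clamp_block_a: Dark brown clamp block with a grey knob and a metal clip, 24 x 63 x 28 mm, loose, on the bench behind the magazine. Origin: underside. To be left alone.
- clamp_block_b: Dark brown clamp block with a flat grey jaw, 25 x 52 x 21 mm, loose, on the drilled plate right of the magazine. Origin: underside. To be left alone.
- red_cap_a: Red plastic cap, 33 mm across, 14 mm high, loose, on the bench left of the magazine's front. Origin: centre of its underside. To be left alone.

How it is judged:
By the outcome, as a careful person would: the job done as asked, in the order asked, and still so for the second after the job is handed in, with the robot touching nothing.
It also fails if it takes over 48 s, if anything falls off the work surface, if the arm or the gripper's body presses on something with over 40 N, if the wrist force passes 120 N, or if a joint passes its speed limit or range.

ROBOT

A 7-joint arm with a two-finger parallel gripper is mounted at the origin on a cart in front of the work surface, level with it; the furniture and walls round the work are solid. World frame = base frame: x ahead of the robot, y to its left, z up, the work surface at z = 0. Lengths are in m, angles in rad, forces in N, time in s.
With the tool pointing down it reaches from about 0.4 to 0.875 m from the base axis. Payload 4.4 kg.
Tool frame: the origin (TCP) lies where the fingers leave the gripper's body, on its centre line; the fingertips stand 73 mm ahead of it and the grasp point (between the pads) lies 54 mm ahead of it; x points along the fingers, y is the direction in which the jaws open and shut, and the axes are right-handed (so a half turn about x gives the same grasp; the last joint's range is limited). The gripper opens to 85 mm and grips with 20 to 120 N. Pads are 22 mm wide; open, the fingers measure 114 mm over their backs; the gripper's body (76 mm by 85 mm) begins 54 mm behind the grasp point. The pads swing forward as they close: fully open they stand 13 mm farther back than shut.
Start: joints at [1.063, 0.628, 0.038, 1.517, -0.027, 0.996, -0.02], TCP at [0.278, -0.588, 0.304] pointing down, gripper open.
Joint ranges: [-3.06, 3.06], [-0.37, 2.12], [-1.25, 1.32], [0.18, 2.47], [-1.1, 4.24], [0.23, 1.98], [-2.94, 2.94]. Speed limits (rad/s): [2.57, 2.57, 3.14, 3.14, 3.14, 3.14, 3.14].

INTERFACE

Orientations are given as a unit quaternion [w, x, y, z].
In Python, from plant import arm, viewer gives the robot as it stands.
- The arm moves only by the tool apply_moves, never from a script. Its argument "plan" is a list of rows, each an object with "fingers": the finger opening in mm, from 0 to 85.4; "linear": the shift along the world's x, y, z in mm, a list of three; "turn": the turn about the world's z in degrees. A call has 1 to 8 rows; each row shifts and turns the pose as measured when the row begins; what a row does not reach is not made up. A row lasts 1/8 s, in which the tool goes at most 62.5 mm and 10.7 degrees, less where a joint would pass 70% of its speed; a pose out of reach is approached as far as the arm can. A call is refused whole if a number of a shift passes 62.5 or a number of a turn 10.7, either way. A call with a gripper value outside its range is refused whole. The fingers move at their own pace and stop on an object; the grip force is fixed at half the most. Time passes only in rows, so rows that do not move let the fingers close. It gives the time, the measured TCP pose, the force and the opening at its end, in the units of the state.
- arm.get_state(): the state, without advancing time (a new reading comes with each control period).
- viewer.grab_frame(name): name is "side" or "top"; returns the picture (384x512x3 uint8, blue, green, red); there is no depth.
- viewer.camera_info(name): a dict with "fx", "fy", "cx", "cy" (pixels), "xyz" and "rotation" of the camera in the world. Camera axes: x right, y down, z forward; pixel columns grow to the right and rows downward; lengths in m; the calibration is good to about 2 mm. A picture is of the moment at which its call begins. camera_info takes no time and is no camera call.
- arm.close_job(): hands the job in, once; it reports no verdict.
The state is a dict: "t": time; "qpos": joint angles; "joint_vel": joint speeds; "joint_efforts": joint torques, N m; "position": TCP position; "tool_rot": TCP orientation; "force": force on the tool from outside, world axes, zero at the start; "wrist_torque": the same for the moment, N m; "width": opening from 0.0 (shut) to 1.0 (fully open).
Only numpy, scipy, OpenCV 4.12 (cv2) and the standard library are available. Lean on these libraries where they do the work, as an engineer would, in place of code of your own. Each camera call takes 0.05 s, during which the arm holds its last target. There are 200 camera calls.

## Working session

There is one attempt and no reset: what is moved stays moved. The work goes in short steps, Python scripts to look and compute and a tool call to move; the robot and the scene stay as the last step left them, time stands still between calls to the robot, and variables do not carry over. Pictures are saved under pics/ and viewed, about 8 in all and at most 12, crops included, and the job is handed in when it is done.

Besides the shell and the picture viewer there is one more tool, called after "Request:" in YAML: its name, and indented under it one key for each argument. apply_moves: Moves the arm, as the interface text tells. Its arguments: {"type":"object","properties":{"plan":{"type":"array","items":{"type":"object","properties":{"fingers":{"type":"number"},"linear":{"type":"array","items":{"type":"number"}},"turn":{"type":"number"}}}}},"required":["plan"]}

```bash
mkdir -p pics
python3 - <<'E'
from plant import arm, viewer
import cv2
s=arm.get_state();print({k:s[k] for k in('t','position','tool_rot','force','width')})
for n in('side','top'):
    cv2.imwrite(f'pics/{n}0.png',viewer.grab_frame(n));print(n,viewer.camera_info(n))
E
```

```text
{'t': 0.0, 'position': array([ 0.27776445, -0.58711179,  0.30298839]), 'tool_rot': array([-0.1542789 , -0.68976649, -0.15559833,  0.69007925]), 'force': array([ 0.58002733, -0.53719771,  1.04872927]), 'width': 0.9987252308897089}
side {'fx': 390.12228960536464, 'fy': 390.12228960536464, 'cx': 256.1539619381671, 'cy': 187.6549313052771, 'xyz': array([0.52750558, 1.0593512 , 0.63414129]), 'rotation': array([ 0.02340918, -0.01391203,  0.86651456, -0.49840845])}
top {'fx': 482.5968693350987, 'fy': 482.5968693350987, 'cx': 248.93967584283993, 'cy': 196.93465419440258, 'xyz': array([0.52404516, 0.08659582, 1.09246094]), 'rotation': array([-0.03451685,  0.71319319, -0.69977135,  0.02200272])}
```

View pics/top0.png

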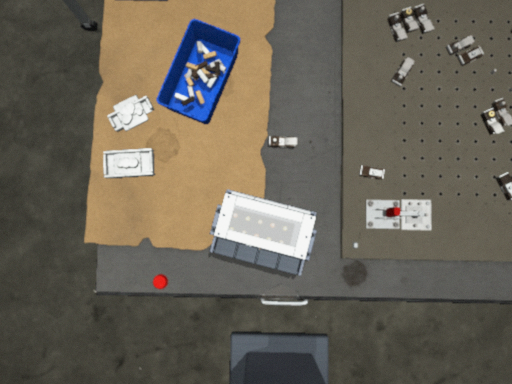

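View pics/side0.png

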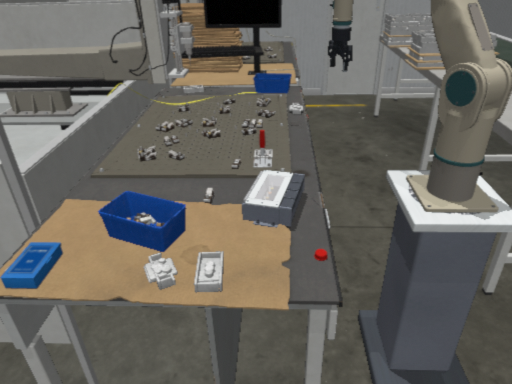

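The top view shows the magazine around pixel (263,232), turned by about 12°. Its rail is on the lower side and the red cap is at (160,281). I'll enlarge it to get the corners.

```bash
python3 - <<'E'
import cv2
i=cv2.imread('pics/top0.png')[180:285,200:330]
cv2.imwrite('pics/c.png',cv2.resize(i,None,fx=6,fy=5.7,interpolation=cv2.INTER_CUBIC)[:598])
E
cat > h.py <<'E'
from plant import arm, viewer
import numpy as np, cv2
from scipy.spatial.transform import Rotation as R
def cam(n):
    c=viewer.camera_info(n);return c,R.from_quat(c['rotation'],scalar_first=True)
def ray(n,u,v,z):
    c,r=cam(n);d=r.apply([(u-c['cx'])/c['fx'],(v-c['cy'])/c['fy'],1]);p=np.array(c['xyz']);return p+d*(z-p[2])/d[2]
def proj(n,P):
    c,r=cam(n);q=r.inv().apply(np.atleast_2d(P)-c['xyz']);return np.c_[c['fx']*q[:,0]/q[:,2]+c['cx'],c['fy']*q[:,1]/q[:,2]+c['cy']]
def st():
    s=arm.get_state();r=R.from_quat(s['tool_rot'],scalar_first=True)
    print('t',s['t'],'pos',s['position'].round(4),'F',s['force'].round(2),'w',round(s['width'],3));print(r.as_matrix().round(3).tolist());return s
E
```

```text
(no output)
```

View pics/c.png

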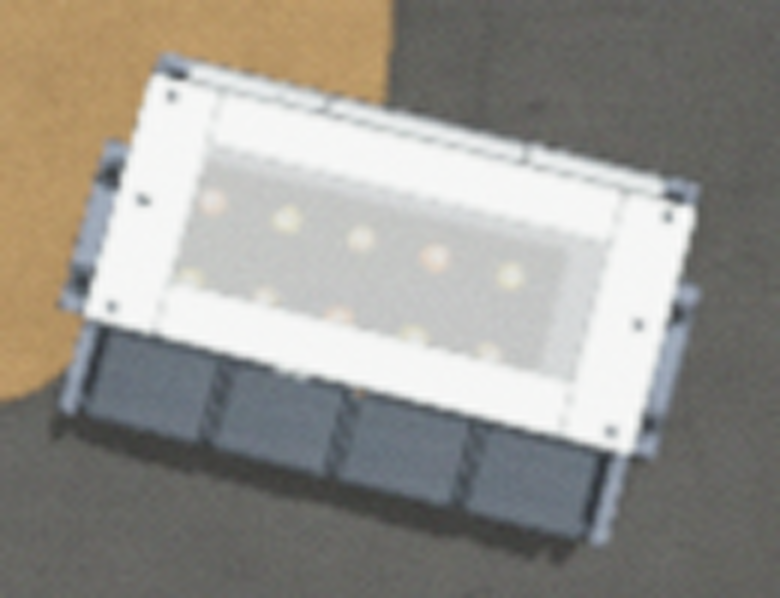

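The crop shows the cover's front edge from (88,318) to (630,452). The front corners are at (65,410) and (600,543), and the back corners at (165,58) and (697,185). Next I'll fit the pose.

```bash
cat > fit.py <<'E'
from h import *
px=np.array([[88,318],[630,452],[64,410],[601,543],[165,58],[697,185]],float)
m=np.array([[-34,100],[-34,-100],[-70,100],[-70,-100],[70,100],[70,-100]])/1000
uv=np.c_[200+(px[:,0]+.5)/6-.5,180+(px[:,1]+.5)/5.7-.5]
W=np.array([ray('top',u,v,.066)[:2] for u,v in uv])
A,B=m-m.mean(0),W-W.mean(0)
th=np.arctan2((A[:,0]*B[:,1]-A[:,1]*B[:,0]).sum(),(A*B).sum())
M=np.array([[np.cos(th),-np.sin(th)],[np.sin(th),np.cos(th)]]);t=W.mean(0)-M@m.mean(0)
print('th',np.degrees(th),'t',t,'res mm',((W-m@M.T-t)*1000).round(1).tolist())
for y in(69,23,-23,-69): print('tile',y,(M@[-.053,y/1000]+t).round(4),' x-57',(M@[-.057,y/1000]+t).round(4))
print('hinge',M@[.064,0]+t)
for n,z in (('cap',.014),):print(n,ray('top',160,281,z))
E
python3 fit.py; python3 -c "from h import *; st()"
```

```text
th -13.395599812026369 t [0.53265015 0.07400082] res mm [[0.2, -1.5], [0.9, 1.1], [1.0, -2.3], [2.3, 2.6], [-3.3, -2.4], [-1.0, 2.6]]
tile 69 [0.4971 0.1534]  x-57 [0.4932 0.1543]
tile 23 [0.4864 0.1087]  x-57 [0.4825 0.1096]
tile -23 [0.4758 0.0639]  x-57 [0.4719 0.0648]
tile -69 [0.4651 0.0192]  x-57 [0.4612 0.0201]
hinge [0.59490895 0.05917373]
cap [0.41963305 0.30014503 0.014     ]
t 0.1 pos [ 0.2778 -0.5872  0.3031] F [ 0.28  0.3  -0.56] w 0.999
[[-0.001, 0.428, -0.904], [0.002, -0.904, -0.428], [-1.0, -0.002, 0.0]]
```

Request:
apply_moves:
  plan:
    - {"fingers": 0,"linear": [14,47,0],"turn": 10.7}
    - {"fingers": 0,"linear": [14,47,0],"turn": 10.7}
    - {"fingers": 0,"linear": [14,47,0],"turn": 10.7}
    - {"fingers": 0,"linear": [14,47,0],"turn": 10.7}
    - {"fingers": 0,"linear": [14,47,0],"turn": 10.7}
    - {"fingers": 0,"linear": [14,47,0],"turn": 10.7}
    - {"fingers": 0,"linear": [14,47,0],"turn": 10.7}
    - {"fingers": 0,"linear": [14,47,0],"turn": 10.7}

```text
t: 1.1
position: [0.3885, -0.2025, 0.3005]
tool_rot: [0.584, 0.397, 0.584, -0.399]
force: [0.7, -0.2, -0.1]
width: -0.002
```

```bash
python3 -c "
from h import *; s=st();print(s['qpos'].round(2))"
```

```text
t 1.1 pos [ 0.3885 -0.2025  0.3005] F [ 0.72 -0.16 -0.1 ] w -0.002
[[-0.002, 0.931, 0.366], [-0.003, 0.366, -0.931], [-1.0, -0.003, 0.002]]
[ 0.73  0.36 -0.42  2.07  0.22  0.75  0.55]
```

Request:
apply_moves:
  plan:
    - {"fingers": 0,"linear": [14,40,-15],"turn": 10.7}
    - {"fingers": 0,"linear": [14,40,-15],"turn": 10.7}
    - {"fingers": 0,"linear": [14,40,-15],"turn": 10.7}
    - {"fingers": 0,"linear": [14,40,-25],"turn": 10.7}
    - {"fingers": 0,"linear": [14,40,-25],"turn": 10.7}
    - {"fingers": 0,"linear": [3,22,-25],"turn": 1.5}
    - {"fingers": 0,"linear": [0,0,0],"turn": 0}

```text
t: 1.98
position: [0.4639, 0.0299, 0.1771]
tool_rot: [0.704, 0.08, 0.701, -0.079]
force: [-0.1, -0.0, 0.5]
width: -0.001
```

```bash
python3 -c "
from h import *; s=st();print(s['qpos'].round(2))
i=viewer.grab_frame('top')[160:290,190:360];cv2.imwrite('pics/t1.png',cv2.resize(i,None,fx=4.5,fy=4.5,interpolation=cv2.INTER_CUBIC))"
```

```text
t 1.975 pos [0.4639 0.0299 0.1771] F [-0.07 -0.01  0.49] w -0.001
[[0.004, 0.223, 0.975], [0.0, 0.975, -0.223], [-1.0, 0.001, 0.004]]
[ 0.23  0.63 -0.51  2.13  0.61  0.53  0.6 ]
```

View pics/t1.png

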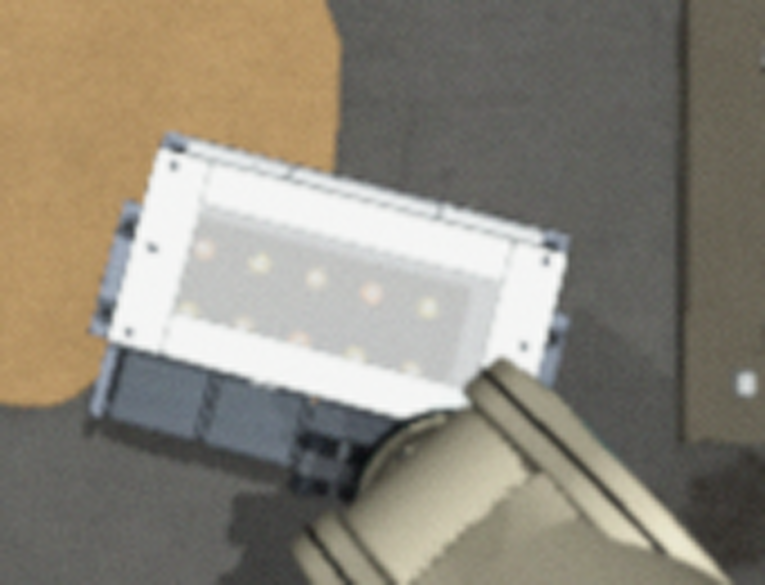

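The arm is over the right end of the rail and hides the right tile; the other tiles are clear. I'm lowering towards tile -69.

Request:
apply_moves:
  plan:
    - {"fingers": 0,"linear": [-2,-10,-20],"turn": 0}
    - {"fingers": 0,"linear": [0,0,-12],"turn": 0}
    - {"fingers": 0,"linear": [0,0,-3],"turn": 0}
    - {"fingers": 0,"linear": [0,0,0],"turn": 0}

```text
t: 2.52
position: [0.4638, 0.0149, 0.1448]
tool_rot: [0.706, 0.082, 0.699, -0.083]
force: [-0.4, 0.3, -1.0]
width: -0.001
```

Request:
apply_moves:
  plan:
    - {"fingers": 0,"linear": [0,0,-1.5],"turn": 0}
    - {"fingers": 0,"linear": [0,0,-1],"turn": 0}

```text
t: 2.78
position: [0.4645, 0.015, 0.1431]
tool_rot: [0.707, 0.082, 0.698, -0.083]
force: [-0.2, -0.4, -0.1]
width: -0.004
```

Request:
apply_moves:
  plan:
    - {"fingers": 0,"linear": [0,0,-1],"turn": 0}
    - {"fingers": 0,"linear": [0,0,-1],"turn": 0}

```text
t: 3.02
position: [0.4646, 0.0152, 0.1413]
tool_rot: [0.707, 0.082, 0.698, -0.083]
force: [-0.6, 0.2, 0.3]
width: -0.001
```

Request:
apply_moves:
  plan:
    - {"fingers": 0,"linear": [-3,5,0],"turn": 0}
    - {"fingers": 0,"linear": [0,0,-1],"turn": 0}

```text
t: 3.28
position: [0.4613, 0.0208, 0.1402]
tool_rot: [0.707, 0.082, 0.698, -0.083]
force: [0.5, -1.3, -0.2]
width: 0.001
```

Request:
apply_moves:
  plan:
    - {"fingers": 0,"linear": [0,0,-1.5],"turn": 0}
    - {"fingers": 0,"linear": [0,0,-1],"turn": 0}

```text
t: 3.52
position: [0.4613, 0.0208, 0.1375]
tool_rot: [0.707, 0.082, 0.698, -0.083]
force: [-0.2, -0.5, 0.7]
width: 0.001
```

Request:
apply_moves:
  plan:
    - {"fingers": 0,"linear": [0,0,-1],"turn": 0}

```text
t: 3.65
position: [0.4614, 0.0208, 0.1366]
tool_rot: [0.707, 0.082, 0.698, -0.083]
force: [-2.7, -0.2, 17.3]
width: -0.008
```

Request:
apply_moves:
  plan:
    - {"fingers": 0,"linear": [0,0,-1],"turn": 0}

```text
t: 3.78
position: [0.4613, 0.0209, 0.1366]
tool_rot: [0.707, 0.082, 0.697, -0.083]
force: [-4.6, -0.3, 24.3]
width: 0.0
```

Tile -69 is a rigid blank, with contact at TCP z≈0.137. Moving to the next one.

Request:
apply_moves:
  plan:
    - {"fingers": 0,"linear": [0,0,7],"turn": 0}
    - {"fingers": 0,"linear": [5.5,22,0],"turn": 0}
    - {"fingers": 0,"linear": [5,22,0],"turn": 0}
    - {"fingers": 0,"linear": [0,0,-3],"turn": 0}

```text
t: 4.28
position: [0.4725, 0.0651, 0.1415]
tool_rot: [0.707, 0.082, 0.697, -0.084]
force: [0.1, 0.0, -0.5]
width: -0.002
```

Request:
apply_moves:
  plan:
    - {"fingers": 0,"linear": [0,0,-2.5],"turn": 0}
    - {"fingers": 0,"linear": [0,0,-1.3],"turn": 0}

```text
t: 4.53
position: [0.4717, 0.063, 0.137]
tool_rot: [0.707, 0.082, 0.697, -0.085]
force: [0.5, -0.3, -0.3]
width: -0.001
```

Request:
apply_moves:
  plan:
    - {"fingers": 0,"linear": [0,0,-0.7],"turn": 0}

```text
t: 4.65
position: [0.4716, 0.0627, 0.1366]
tool_rot: [0.707, 0.082, 0.697, -0.085]
force: [-2.2, 1.6, 14.4]
width: -0.002
```

Request:
apply_moves:
  plan:
    - {"fingers": 0,"linear": [0,0,-0.5],"turn": 0}

```text
t: 4.78
position: [0.4715, 0.0627, 0.1367]
tool_rot: [0.707, 0.083, 0.697, -0.085]
force: [-0.9, 0.6, 8.6]
width: -0.003
```

Also a blank: same height, stiff.

Request:
apply_moves:
  plan:
    - {"fingers": 0,"linear": [0,0,7],"turn": 0}
    - {"fingers": 0,"linear": [5.5,23.5,0],"turn": 0}
    - {"fingers": 0,"linear": [5.5,23.5,0],"turn": 0}
    - {"fingers": 0,"linear": [0,0,-3],"turn": 0}
    - {"fingers": 0,"linear": [0,0,-0.5],"turn": 0}

```text
t: 5.4
position: [0.4822, 0.1063, 0.1409]
tool_rot: [0.706, 0.083, 0.697, -0.089]
force: [0.2, 0.2, -0.6]
width: 0.0
```

Request:
apply_moves:
  plan:
    - {"fingers": 0,"linear": [0.5,3,-2],"turn": 0}
    - {"fingers": 0,"linear": [0,0,-1.3],"turn": 0}

```text
t: 5.65
position: [0.4824, 0.1074, 0.1373]
tool_rot: [0.706, 0.083, 0.697, -0.09]
force: [0.5, -0.0, -1.6]
width: -0.001
```

Request:
apply_moves:
  plan:
    - {"fingers": 0,"linear": [0,0,-0.7],"turn": 0}

```text
t: 5.78
position: [0.4822, 0.107, 0.1365]
tool_rot: [0.706, 0.083, 0.698, -0.09]
force: [-0.5, -0.3, 2.7]
width: 0.002
```

Request:
apply_moves:
  plan:
    - {"fingers": 0,"linear": [0,0,-0.5],"turn": 0}

```text
t: 5.9
position: [0.4822, 0.107, 0.136]
tool_rot: [0.706, 0.084, 0.697, -0.09]
force: [-0.2, 0.3, 2.3]
width: 0.001
```

Tile +23 yields at about 2.5 N, so it's the key. Pressing it on.

Request:
apply_moves:
  plan:
    - {"fingers": 0,"linear": [0,0,-1],"turn": 0}
    - {"fingers": 0,"linear": [0,0,-1],"turn": 0}
    - {"fingers": 0,"linear": [0,0,-1],"turn": 0}

```text
t: 6.28
position: [0.4822, 0.107, 0.1333]
tool_rot: [0.706, 0.084, 0.697, -0.09]
force: [-1.7, -0.8, 3.0]
width: -0.001
```

Request:
apply_moves:
  plan:
    - {"fingers": 0,"linear": [0,0,-0.8],"turn": 0}
    - {"fingers": 0,"linear": [0,0,-0.5],"turn": 0}

```text
t: 6.52
position: [0.4822, 0.107, 0.1319]
tool_rot: [0.706, 0.083, 0.697, -0.09]
force: [-0.8, -0.4, 4.1]
width: -0.001
```

```bash
python3 -c "
from h import *; s=st()
a=viewer.grab_frame('side')[140:260,200:350];cv2.imwrite('pics/s2.png',cv2.resize(a,None,fx=4.5,fy=4.5,interpolation=cv2.INTER_CUBIC))"
```

```text
t 6.525 pos [0.4822 0.107  0.1319] F [-0.8  -0.42  4.12] w -0.001
[[0.011, 0.244, 0.97], [-0.011, 0.97, -0.244], [-1.0, -0.008, 0.014]]
```

View pics/s2.png

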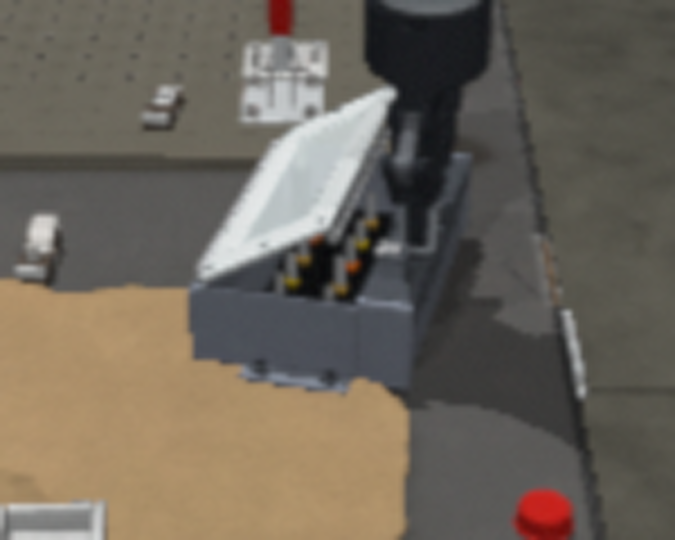

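The cover is ajar: its edge is at about (390,92) in the crop, clear of the gripper. I'll lift off, back away a little and rise to pushing height.

Request:
apply_moves:
  plan:
    - {"fingers": 0,"linear": [0,0,8],"turn": 0}
    - {"fingers": 0,"linear": [-15,2,8],"turn": 0}
    - {"fingers": 0,"linear": [0,-5,22],"turn": 0}
    - {"fingers": 0,"linear": [0,-5,22],"turn": 0}
    - {"fingers": 0,"linear": [0,0,2],"turn": 0}
    - {"fingers": 0,"linear": [0,0,0],"turn": 0}

```text
t: 7.32
position: [0.4621, 0.0989, 0.1961]
tool_rot: [0.705, 0.082, 0.699, -0.09]
force: [0.1, -0.1, -1.0]
width: 0.004
```

```bash
cat > m.py <<'E'
from h import *
th=np.radians(-13.4);M=np.array([[np.cos(th),-np.sin(th)],[np.sin(th),np.cos(th)]])
def mag():
    s=st();p=M.T@(s['position'][:2]-[.5327,.0740]);print('mag mm',(p*1000).round(1),'tip z',round(1000*s['position'][2]-73,1))
def shot(name,cams=('side',)):
    for n in cams:
        c=proj(n,[[.5327,.074,.1]])[0].astype(int);a=viewer.grab_frame(n)[max(c[1]-70,0):c[1]+70,max(c[0]-85,0):c[0]+85]
        cv2.imwrite(f'pics/{name}_{n}.png',cv2.resize(a,None,fx=4,fy=4,interpolation=cv2.INTER_CUBIC))
E
python3 -c "
from m import *
mag();shot('s3')
E=[];
for a in(.8,.95,1.1):
  for y in(.1,-.1):
    q=M@[.064-.098*np.cos(a),y]+[.5327,.074];E.append([*q,.062+.098*np.sin(a)])
c=proj('side',[[.5327,.074,.1]])[0].astype(int);print(((proj('side',E)-c+[85,70])*4).round())"
```

```text
t 7.325 pos [0.4621 0.0989 0.1961] F [ 0.15 -0.11 -0.98] w 0.004
[[0.008, 0.242, 0.97], [-0.013, 0.97, -0.242], [-1.0, -0.01, 0.011]]
mag mm [-74.5   7.8] tip z 123.1
[[313. 312.]
 [379. 186.]
 [296. 297.]
 [365. 173.]
 [277. 285.]
 [348. 162.]]
```

View pics/s3_side.png

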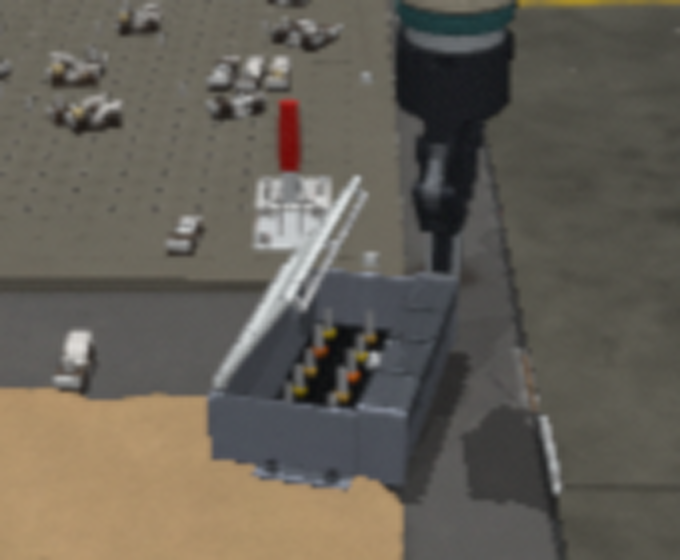

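The cover stands at about 0.95 rad, with its far corner at (362,182), and the finger is clear in front of it. Advancing now.

Request:
apply_moves:
  plan:
    - {"fingers": 0,"linear": [19.5,-4.5,0],"turn": 0}
    - {"fingers": 0,"linear": [19.5,-4.5,0],"turn": 0}
    - {"fingers": 0,"linear": [10,-2.3,0],"turn": 0}
    - {"fingers": 0,"linear": [8,-1.9,0],"turn": 0}
    - {"fingers": 0,"linear": [8,-1.9,0],"turn": 0}

```text
t: 8.0
position: [0.5255, 0.0844, 0.1928]
tool_rot: [0.703, 0.08, 0.701, -0.09]
force: [0.2, -0.2, -0.5]
width: 0.003
```

Request:
apply_moves:
  plan:
    - {"fingers": 0,"linear": [8,-1.9,0],"turn": 0}
    - {"fingers": 0,"linear": [8,-1.9,0],"turn": 0}
    - {"fingers": 0,"linear": [8,-1.9,0],"turn": 0}

```text
t: 8.38
position: [0.5498, 0.0787, 0.1927]
tool_rot: [0.702, 0.079, 0.702, -0.09]
force: [-0.6, 0.9, 1.0]
width: 0.003
```

```bash
python3 -c "
from m import *
mag();shot('s4')"
```

```text
t 8.375 pos [0.5498 0.0787 0.1927] F [-0.62  0.94  0.97] w 0.003
[[-0.002, 0.237, 0.971], [-0.014, 0.971, -0.237], [-1.0, -0.014, 0.002]]
mag mm [15.6  8.5] tip z 119.7
```

View pics/s4_side.png

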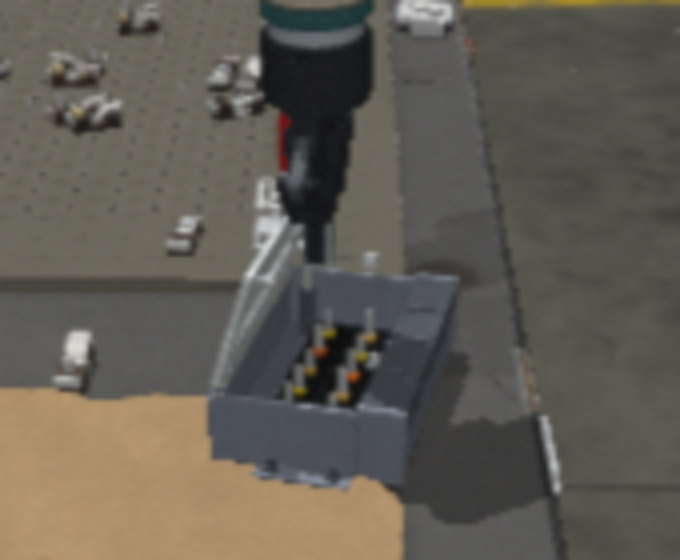

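The finger is carrying the cover up, with contact around (300,230). Continuing.

Request:
apply_moves:
  plan:
    - {"fingers": 0,"linear": [8,-1.9,0],"turn": 0}
    - {"fingers": 0,"linear": [8,-1.9,0],"turn": 0}
    - {"fingers": 0,"linear": [8,-1.9,0],"turn": 0}
    - {"fingers": 0,"linear": [8,-1.9,0],"turn": 0}

```text
t: 8.93
position: [0.5855, 0.07, 0.1928]
tool_rot: [0.703, 0.08, 0.701, -0.09]
force: [0.5, -0.4, -0.1]
width: -0.003
```

Request:
apply_moves:
  plan:
    - {"fingers": 0,"linear": [7,-1.7,0],"turn": 0}
    - {"fingers": 0,"linear": [6,-1.4,0],"turn": 0}
    - {"fingers": 0,"linear": [5,-1.2,0],"turn": 0}

```text
t: 9.3
position: [0.6051, 0.0652, 0.1927]
tool_rot: [0.703, 0.08, 0.701, -0.09]
force: [0.4, 0.1, -0.0]
width: -0.003
```

```bash
python3 -c "
from m import *
mag();shot('s5')"
```

```text
t 9.3 pos [0.6051 0.0652 0.1927] F [ 0.42  0.15 -0.  ] w -0.003
[[0.001, 0.239, 0.971], [-0.014, 0.971, -0.239], [-1.0, -0.013, 0.004]]
mag mm [72.5  8.3] tip z 119.7
```

View pics/s5_side.png

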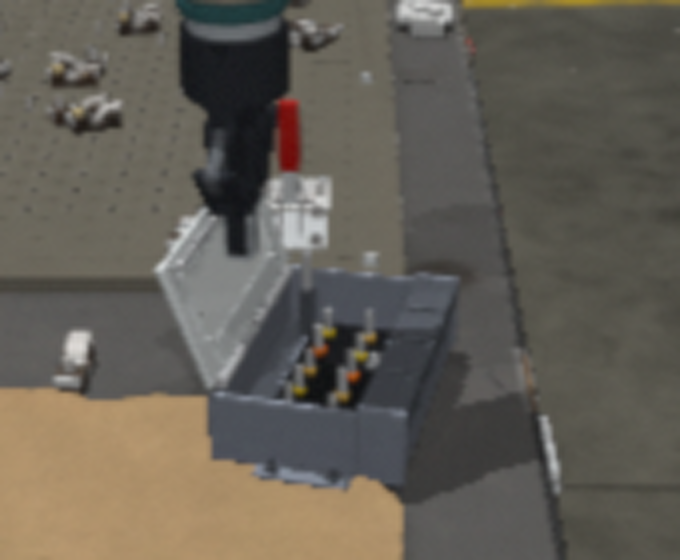

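The cover leans back past upright, with its edge at about (160,270). I'll withdraw and check that it rests on the stop.

Request:
apply_moves:
  plan:
    - {"fingers": 0,"linear": [-10,2.3,0],"turn": 0}
    - {"fingers": 0,"linear": [-25,6,5],"turn": 0}
    - {"fingers": 0,"linear": [-30,7,30],"turn": 0}
    - {"fingers": 0,"linear": [-40,9,40],"turn": 0}
    - {"fingers": 0,"linear": [-40,0,40],"turn": 0}
    - {"fingers": 0,"linear": [0,0,0],"turn": 0}
    - {"fingers": 0,"linear": [0,0,0],"turn": 0}
    - {"fingers": 0,"linear": [0,0,0],"turn": 0}

```text
t: 10.35
position: [0.451, 0.0904, 0.3084]
tool_rot: [0.702, 0.078, 0.702, -0.09]
force: [0.1, -0.1, -0.4]
width: -0.003
```

```bash
python3 -c "
from m import *
mag();shot('s6')
E=[];
for a in(1.7,1.85,2.0):
  for y in(.1,-.1):
    q=M@[.064-.098*np.cos(a),y]+[.5327,.074];E.append([*q,.062+.098*np.sin(a)])
c=proj('side',[[.5327,.074,.1]])[0].astype(int);print(((proj('side',E)-c+[85,70])*4).round())"
```

```text
t 10.35 pos [0.451  0.0904 0.3084] F [ 0.08 -0.12 -0.38] w -0.003
[[-0.003, 0.237, 0.972], [-0.017, 0.971, -0.237], [-1.0, -0.017, 0.001]]
mag mm [-83.3  -3. ] tip z 235.4
[[193. 262.]
 [276. 144.]
 [173. 264.]
 [258. 146.]
 [153. 268.]
 [241. 150.]]
```

View pics/s6_side.png

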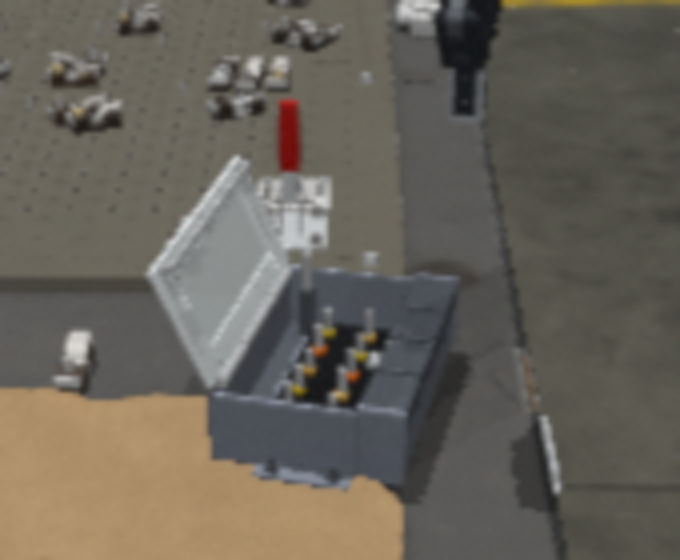

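The cover's corners are at (150,272) and (240,157), which matches the 2.0 rad prediction of (153,268) and (241,150). The arm is clear, so I'm handing the job in.

```bash
python3 -c "
from plant import arm; print(arm.close_job())"
```

```text
the job is handed in; nothing more can be done
None
```

The cover is open and resting back on its stop, and I handed the job in at about 10.4 s of the 48 s allowed.

- **Finding the catch:** I felt the tiles from the right with the closed fingertip. The tiles at y = -69 and y = -23 mm were rigid. The one at y = +23 mm gave at about 2.5 N, and pressing it about 5 mm down (4 N) released the cover. I did not feel the fourth tile, at y = +69 mm.
- **Opening the cover:** I pushed its front edge up and over with the fingertip, with readings of about 1 N or less, then backed away.
- **Last checks:** In the final side picture the cover corners lie within about 2 camera pixels of where they should be at 2.0 rad. The gripper is well clear, and the force reading is close to zero.
- **Loose things:** I never touched them on purpose, but I did not compare their positions before and after.
- **Harder touches than intended:** The first rigid tile briefly took about 24 N and the second about 14 N, because contact was stiffer than my 1 mm steps allowed for. I used smaller steps (0.5–0.7 mm) at contact after the first tile.

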